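# Hook a dropped bracket out from behind the splash guard

## Robot

A 7-joint arm with a two-finger parallel gripper is mounted at the origin on the work surface. World frame = base frame: x ahead of the robot, y to its left, z up, the work surface at z = 0. Lengths are in m, angles in rad, forces in N, time in s.
With the tool pointing down it reaches from about 0.4 to 0.875 m from the base axis. Payload 6.5 kg.
Tool frame: the origin (TCP) lies on the centre line of the jaws, within the pads' length; the fingertips stand 22 mm ahead of it and the grasp point (between the pads) lies 3 mm ahead of it; z points along the fingers, y is the direction in which the jaws open and shut (so a half turn about z gives the same grasp; the last joint's range is limited). The gripper opens to 88 mm and grips with 3 to 60 N. Pads are 18 mm wide; open, the fingers measure 123 mm over their backs; the gripper's body (75 mm by 187 mm) begins 45 mm behind the grasp point.
Start: joints at [-1.174, 0.536, -0.004, 1.538, 0.003, 1.067, -0.071], TCP at [0.29, 0.582, 0.235] pointing down, gripper open.
Joint ranges: [-2.7, 2.7], [-0.37, 2.16], [-1.27, 1.26], [0.24, 2.4], [-1.31, 4.45], [0.19, 1.91], [-2.76, 2.76]. Speed limits (rad/s): [2.39, 2.39, 3.14, 3.14, 3.14, 3.14, 3.14].

## Interface

Orientations are given as [roll, pitch, yaw] about the fixed x, y, z axes, in that order (R = Rz(yaw) Ry(pitch) Rx(roll)).
In Python, from workcell import telemetry, imaging, ticket gives the robot as it stands.
- The arm moves only by the tool arm_command, never from a script. Its argument "motion" is a list of rows, each a list of 3 entries, a list of its own where there are three numbers: the shift along the tool's x, y, z in m, then the turn about the tool's z in degrees, then the closure, from -1 (fully open) to 1 (shut). A call has 1 to 20 rows; each row is the pose to reach, as a shift and turn from the pose commanded when the call began, along the tool's axes at that moment; what a row does not reach only later rows make up. A row lasts 1/10 s, in which the tool goes at most 50 mm and 8.59 degrees, less where a joint would pass 70% of its speed; a pose out of reach is approached as far as the arm can. A call with a gripper value outside its range is refused whole. The fingers move at their own pace and stop on an object; "squeeze" is the grip in N (left out, the last holds). Time passes only in rows, so rows that repeat a pose let the fingers close. It gives the time, the measured TCP pose, the force and the opening at its end, in the units of the state.
- telemetry.get_state(): the state, without advancing time (a new reading comes with each control period).
- imaging.capture(name): name is "scene" or "top"; returns a dict with "img" (480x640x3 uint8, red, green, blue), "range_z" (480x640 float32, m along the optical axis (not along the pixel's ray), 0 where there is no reading), "fx", "fy", "cx", "cy" (pixels), "R" (3x3) and "t" (3): a world point X has camera coordinates R X + t. Camera axes: x right, y down, z forward; pixel columns grow to the right and rows downward; lengths in m; the calibration is good to about 2 mm. A picture is of the moment at which its call begins.
- ticket.sign_off(): hands the job in, once; it reports no verdict.
The state is a dict: "t": time; "joint_pos": joint angles; "joint_velocities": joint speeds; "effort": joint torques, N m; "eef_pos": TCP position; "eef_rot": TCP orientation; "ft_force": force on the tool from outside, world axes, zero at the start; "wrist_torque": the same for the moment, N m; "width": finger opening in m.
Only numpy, scipy, OpenCV 4.12 (cv2) and the standard library are available. Lean on these libraries where they do the work, as an engineer would, in place of code of your own. Each camera call takes 0.05 s, during which the arm holds its last target.

## Task

A metal clamp bracket has dropped behind the fixed clear splash guard, out of the hand's reach. Use the hooked rod to draw it out under the guard until the whole bracket lies on the open bench, not touching it with the fingers before it is out; then pick it up and set it in the yellow basket without dropping it from a height. Finish with the rod lying on the bench outside the guard and the basket, and leave the beaker, dish, jar and tin where they are.

Things in the scene. Friction and masses are not known exactly. Their poses are not given: they have to be found in the camera images.
- guard: Fixed clear splash guard before a white stirrer. Origin on the bench, middle of its open face; +x points inward, z up. A clear panel at x 0-6 mm, y +-140, 80-160 mm above the bench; below it an open gap 80 high, 240 wide between 20 mm posts. Clear roof (160-165 high) and side walls (y +-140) run back from it; the stirrer, its knobs standing out 15 mm at half height, closes the far end at x = 200.
- bracket: Loose aluminium bracket, about 0.3 kg: boss block 50 (x) x 36 (y) x 34 mm high with a flat swivelling steel lug on its -x end. Origin under the middle of the boss, z up. It lies on the bench behind the guard, the boss near the stirrer, the lug roughly towards the open face.
- lug_pin (a point): On the bracket, x = -22 mm: the upright pin the lug swivels on (with slight friction), up to 0.3 rad either way from straight along the bracket's -x. The angle varies and is NOT reported: see it or find it by touch. The lug ends in a plate 46 long x 48 mm wide, top 13 mm above the bench, with a through slot 24 (along the lug) x 20 mm (across), centred 50 mm from the pin.
- rod: Hooked rod, 0.12 kg, standing by itself on the bench. Black handle block 90 (x) x 24 (y) x 40 mm high, origin under its middle, z up. From its +x end a steel bar 8 mm thick runs 150 mm along +x, its axis 34 mm high, then turns straight down in a leg 8 mm thick at x = 195 mm, its rounded end level with the block's underside.
- hook_tip (a point): Lower end of the rod's leg (on its axis), 195 mm along the rod's +x from the rod's origin.
- basket: Fixed yellow open basket, 220 (x) x 160 (y) mm outside, 55 mm high, walls and floor 5 mm; origin under its middle, z up. A tin stands in the corner towards its +x, +y.
- tin: Small aluminium tin, 40 mm across, 35 mm high, standing in the basket; origin under its middle.
- beaker: Small glass beaker, 44 mm across, 60 mm high, standing inside the guard near a far corner; origin under its middle.
- dish: White porcelain dish, 90 mm across, 35 mm high, on the bench; origin under its middle.
- jar: Amber jar, 60 mm across, 60 mm high, on the bench; origin under its middle.
Mind the look-alikes: they are no part of the job. Of the things shaped like the rod, the black one is meant.

How it is judged:
On the way, in this order (a step that is already met when the one before it is completed fails the run):
1. the hook is behind the guard and bears on the bracket (x of hook_tip in the frame of guard above 0.015 m and contact force between rod and bracket above 0.3 N).
2. the whole bracket has been drawn out from under the guard and lies on the bench (x of bracket in the frame of guard below -0.03 m and height (world z) of bracket below 0.02 m and angle between bracket's own z axis and vertical below 0.3 rad), for 0.1 s.
At the end, for the whole second after the job is handed in: The bracket is at rest in the basket: the middle of its boss within 100 mm (x) and 70 mm (y) of the basket's middle and less than 40 mm above the bench. The rod is at rest on the bench (its origin lower than 30 mm, the hook tip lower than 45 mm), outside the guard and not in the basket (x of bracket in the frame of basket between -0.1 and 0.1 m and y of bracket in the frame of basket between -0.07 and 0.07 m and z of bracket in the frame of basket below 0.04 m and linear speed of each of bracket, rod below 0.03 m/s and height (world z) of rod below 0.03 m and height (world z) of hook_tip below 0.045 m and x of each of hook_tip, rod in the frame of guard below 0 m and not (x of rod in the frame of basket between -0.11 and 0.11 m and y of rod in the frame of basket between -0.08 and 0.08 m)); the robot touches nothing.
It fails at once if fingers touch the bracket before it is out from behind the guard (contact force between the fingers and bracket above 0.5 N and x of bracket in the frame of guard above -0.02 m).
It fails at once if the bracket is dropped into the basket from a height (faster than 0.8 m/s) (x of bracket in the frame of basket between -0.1 and 0.1 m and y of bracket in the frame of basket between -0.07 and 0.07 m and linear speed of bracket above 0.8 m/s).
It fails at once if the beaker, dish, jar or tin is moved by more than 40 mm (distance of any of beaker, dish, jar, tin from where it was at the start of the episode above 0.04 m).
It also fails if it takes over 64 s, if anything falls off the work surface, if the arm or the gripper's body presses on something with over 40 N, if the wrist force passes 120 N, or if a joint passes its speed limit or range.

## Working session

There is one attempt and no reset: what is moved stays moved. The work goes in short steps, Python scripts to look and compute and a tool call to move; the robot and the scene stay as the last step left them, time stands still between calls to the robot, and variables do not carry over. Pictures are saved under pics/ and viewed, and the job is handed in when it is done.

Besides the shell and the picture viewer there is one more tool, called after "Call:" by a JSON object that holds its "name" and its "arguments". arm_command: Moves the arm, as the interface text tells. Its arguments: {"type":"object","properties":{"motion":{"type":"array","items":{"type":"array"}},"squeeze":{"type":"number"}},"required":["motion"]}

```bash
ls; mkdir -p pics; cat > h.py <<'E'
import numpy as np, cv2
from workcell import telemetry, imaging, ticket
def cap(n,fn=None):
    c=imaging.capture(n)
    if fn: cv2.imwrite('pics/'+fn,c['img'][:,:,::-1])
    return c
def ray(c,u,v,z):
    R=np.array(c['R']);t=np.array(c['t'])
    d=R.T@np.array([(u-c['cx'])/c['fx'],(v-c['cy'])/c['fy'],1]); o=-R.T@t
    return o+d*(z-o[2])/d[2]
def px(c,X):
    p=np.array(c['R'])@np.array(X)+np.array(c['t'])
    return p[0]/p[2]*c['fx']+c['cx'],p[1]/p[2]*c['fy']+c['cy']
def crop(c,x0,y0,x1,y1,s,fn):
    cv2.imwrite('pics/'+fn,cv2.resize(c['img'][y0:y1,x0:x1,::-1],None,fx=s,fy=s,interpolation=cv2.INTER_CUBIC))
def cloud(c):
    z=c['range_z'];v,u=np.mgrid[:480,:640]
    P=np.stack([(u-c['cx'])/c['fx']*z,(v-c['cy'])/c['fy']*z,z],-1)
    return (P-np.array(c['t']))@np.array(c['R'])
E
python3 - <<'E'
from h import *
import pickle
for n in ['scene','top']:
    c=cap(n,n+'0.png'); pickle.dump(c,open(n+'0.pkl','wb')); print(n,c['fx'],c['R'],c['t'])
print(telemetry.get_state())
E
```

```text
pics
scene 459.7398064681723 [[ 0.80607123 -0.59181253 -0.00266415]
 [-0.56263958 -0.76492496 -0.31357057]
 [ 0.18353712  0.25425917 -0.94956116]] [-0.35699186  0.32022103  0.96242419]
top 621.607429031561 [[-0.00792294 -0.9999243   0.00941375]
 [-0.99256195  0.00672023 -0.12155497]
 [ 0.12148251 -0.01030681 -0.99254006]] [0.05423879 0.49250569 1.40520131]
{'t': 0.1, 'joint_pos': array([-1.17417186,  0.53711078, -0.00440403,  1.53875665,  0.00259756,
        1.06731753, -0.07121354]), 'joint_velocities': array([ 1.00400254e-03, -1.47479904e-03,  6.66104938e-04, -1.12944632e-03,
        6.76223350e-04, -8.83474396e-04, -9.58223829e-05]), 'effort': array([ 2.48671269e-03, -5.72075486e+01,  9.93771516e-01, -2.52230859e+01,
       -5.61628724e-02,  1.34227431e-02,  4.31961905e-05]), 'eef_pos': array([0.28999014, 0.58109913, 0.23462072]), 'eef_rot': array([-3.14001146e+00,  1.32734352e-04,  2.67879551e+00]), 'ft_force': array([-0.38958045,  1.06727641,  0.04634774]), 'wrist_torque': array([-0.02112696,  0.01958191, -0.05562716]), 'width': 0.08804153346799892}
```

View pics/scene0.png

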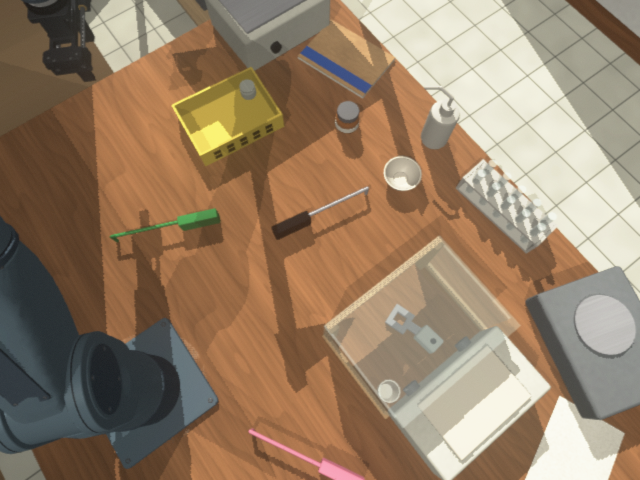

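View pics/top0.png

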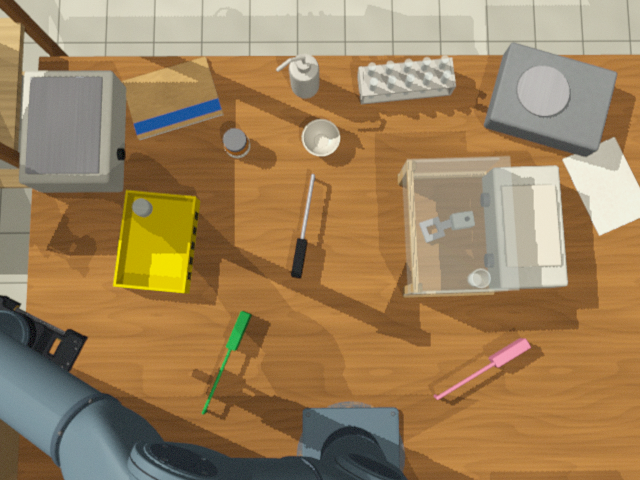

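Top view: the rod-shaped things are green (225,360), black (305,225) and pink (480,370). The black one is meant, by its colour. The guard is at (410-565,160-295), with its face on the left. The bracket is at (445,226) and the basket at (157,242).

```bash
python3 - <<'E'
import pickle
from h import *
t=pickle.load(open('top0.pkl','rb'));s=pickle.load(open('scene0.pkl','rb'))
crop(t,390,145,580,305,4,'guard_t.png');crop(t,270,160,340,290,4,'rod_t.png');crop(s,310,230,520,430,4,'guard_s.png' ) if 0 else crop(s,310,230,510,380,4,'guard_s.png')
crop(s,260,170,380,250,5,'rod_s.png')
E
```

```text
(no output)
```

View pics/guard_t.png

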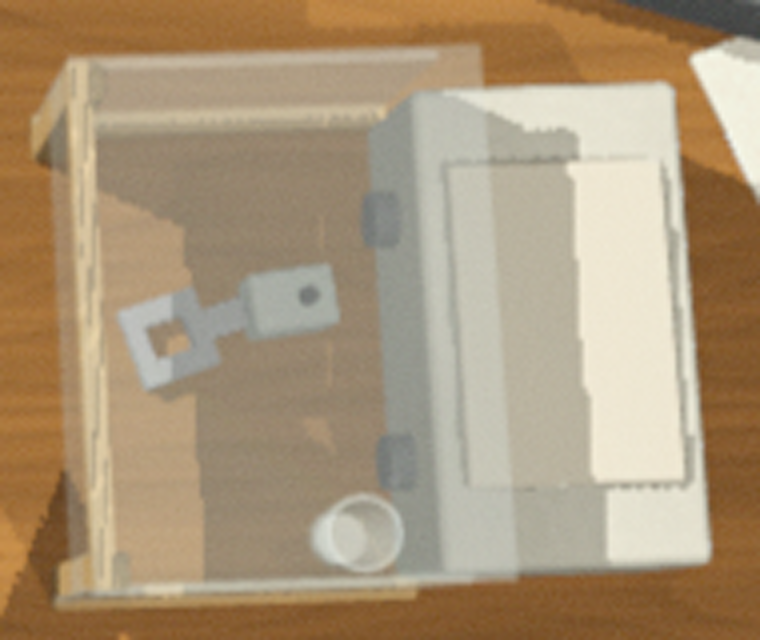

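View pics/guard_s.png

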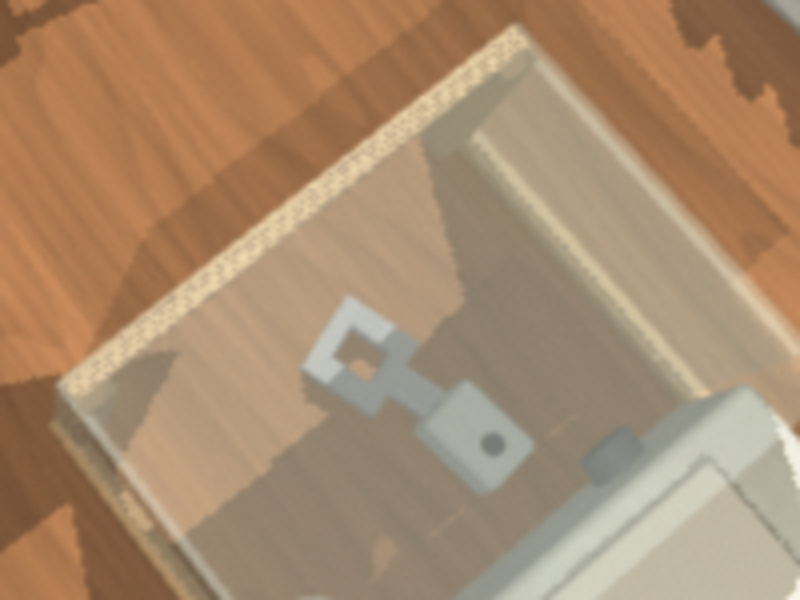

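View pics/rod_t.png

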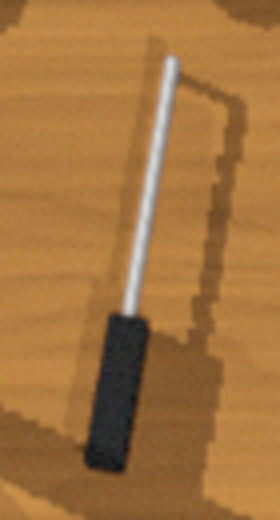

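View pics/rod_s.png

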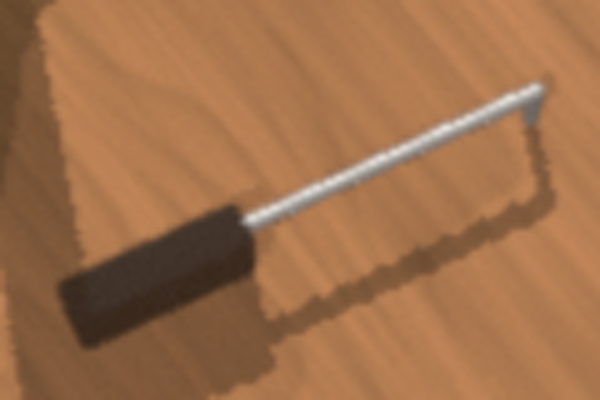

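```bash
cat > m.py <<'E'
import pickle
from h import *
t=pickle.load(open('top0.pkl','rb'));s=pickle.load(open('scene0.pkl','rb'))
def T(x,y,z,x0=390,y0=145,k=4,c=t): return ray(c,(x+.5)/k-.5+x0,(y+.5)/k-.5+y0,z)
def S(x,y,z): return T(x,y,z,310,230,4,s)
np.set_printoptions(precision=4,suppress=True)
E
python3 - <<'E'
from m import *
print('roof corners z.165 T',T(72,60,.165),T(105,590,.165)); print('S',S(515,25,.165),S(60,383,.165))
print('post feet T',T(37,158,0),T(57,606,0),'S',S(52,425,0))
print('plate T',*[T(*p,.013) for p in [(117,313),(192,288),(220,362),(148,390)]])
print('plate S',*[S(*p,.013) for p in [(302,370),(348,296),(420,345),(375,416)]])
print('slot T',*[T(*p,.013) for p in [(145,332),(174,318),(188,345),(162,360)]])
print('slot S',*[S(*p,.013) for p in [(332,354),(353,327),(387,350),(368,380)]])
print('boss T',*[T(*p,.034) for p in [(242,275),(331,263),(340,323),(252,338)]])
print('boss S',*[S(*p,.034) for p in [(417,430),(466,380),(535,445),(486,494)]])
# rod
def mask(c,x0,y0,x1,y1):
    im=c['img'].astype(int).sum(2); m=np.zeros(im.shape,np.uint8); m[y0:y1,x0:x1]=(im[y0:y1,x0:x1]<130); return m
for c,b in((t,(280,230,320,285)),(s,(265,205,320,245))):
    m=mask(c,*b); cs,_=cv2.findContours(m,0,1); k=max(cs,key=cv2.contourArea); r=cv2.minAreaRect(k); bx=cv2.boxPoints(r)
    print('handle',r,*[ray(c,*p,.04)[:2] for p in bx])
R=lambda x,y,z:T(x,y,z,270,160); print('tip',R(172,58,.038), 'S', T(541,88,.038,260,170,5,s))
print('handle T',*[R(*p,.04) for p in [(110,314),(150,318),(125,472),(87,467)]])
# depth check
for c in(t,s):
    P=cloud(c)
    q=px(c,(0.5,0.2,0));print(q)
P=cloud(t); print('depth rod top',P[255:262,299:302,2].mean(), P[300,330])
E
```

```text
roof corners z.165 T [ 0.6432 -0.1222  0.165 ] [ 0.3625 -0.1326  0.165 ]
S [ 0.643  -0.1207  0.165 ] [ 0.3625 -0.1282  0.165 ]
post feet T [ 0.6251 -0.1239  0.    ] [ 0.359  -0.1297  0.    ] S [ 0.3595 -0.1276  0.    ]
plate T [ 0.5295 -0.1671  0.013 ] [ 0.5441 -0.2116  0.013 ] [ 0.5002 -0.2267  0.013 ] [ 0.484  -0.1841  0.013 ]
plate S [ 0.4846 -0.1851  0.013 ] [ 0.5301 -0.1687  0.013 ] [ 0.5445 -0.2124  0.013 ] [ 0.5008 -0.2272  0.013 ]
slot T [ 0.5182 -0.1833  0.013 ] [ 0.5264 -0.2005  0.013 ] [ 0.5103 -0.2083  0.013 ] [ 0.5016 -0.1928  0.013 ]
slot S [ 0.5031 -0.188   0.013 ] [ 0.5215 -0.1834  0.013 ] [ 0.5284 -0.2039  0.013 ] [ 0.5099 -0.2103  0.013 ]
boss T [ 0.5482 -0.2368  0.034 ] [ 0.5549 -0.2888  0.034 ] [ 0.5198 -0.2927  0.034 ] [ 0.5114 -0.2414  0.034 ]
boss S [ 0.5094 -0.2454  0.034 ] [ 0.5469 -0.2408  0.034 ] [ 0.554  -0.2877  0.034 ] [ 0.5172 -0.2915  0.034 ]
handle ((299.0356140136719, 258.1893615722656), (9.989846229553223, 38.06220245361328), 11.976130485534668) [0.406  0.1334] [0.4911 0.1153] [0.4862 0.0929] [0.4011 0.1112]
handle ((284.5517272949219, 232.37933349609375), (4.456687927246094, 17.826751708984375), 68.19859313964844) [0.4052 0.1122] [0.4441 0.1031] [0.4414 0.0929] [0.4027 0.102 ]
tip [0.642  0.0812 0.038 ] S [0.6422 0.0795 0.038 ]
handle T [0.4921 0.1175 0.04  ] [0.4896 0.0946 0.04  ] [0.4016 0.1092 0.04  ] [0.4046 0.1307 0.04  ]
(np.float64(262.69312136544175), np.float64(237.09867110525414))
(np.float64(288.70111607886986), np.float64(188.90788995698327))
depth rod top 0.04088709156297413 [0.3513 0.0428 0.0029]
```

```bash
cat >> h.py <<'E'
def go(x,y,z,yaw,st=None):
    st=st or telemetry.get_state(); p=st['eef_pos']; w=st['eef_rot'][2]
    d=np.array([x,y,z])-p; c,s=np.cos(w),np.sin(w)
    dy=(yaw-w+np.pi)%(2*np.pi)-np.pi
    print('shift x %.4f y %.4f z %.4f turn %.2f deg'%(c*d[0]+s*d[1], s*d[0]-c*d[1], -d[2], -np.degrees(dy)))
E
python3 - <<'E'
from m import *
def yel(c,b):
    h=cv2.cvtColor(c['img'],cv2.COLOR_RGB2HSV); m=((h[...,0]>24)&(h[...,0]<34)&(h[...,1]>170)).astype(np.uint8)
    k=max(cv2.findContours(m,0,1)[0],key=cv2.contourArea); return cv2.minAreaRect(k)
for c in(t,s):
    r=yel(c,0);print(r,*[ray(c,*p,.055)[:2] for p in cv2.boxPoints(r)])
crop(t,100,175,220,305,4,'bas_t.png')
print('tin',ray(t,142,207,.035),'dish',ray(t,321,138,.035),'jar',ray(t,236,140,.06))
go(.4465,.113,.15,2.977)
E
```

```text
((156.14334106445312, 241.2815704345703), (76.41417694091797, 98.78926086425781), 6.709836483001709) [0.3853 0.5306] [0.6088 0.5119] [0.587  0.3386] [0.3641 0.3606]Traceback (most recent call last):
  File "<stdin>", line 6, in <module>
  File "<stdin>", line 4, in yel
ValueError: max() iterable argument is empty
```

```bash
python3 - <<'E'
from m import *
crop(t,100,175,220,305,4,'bas_t.png')
print('tin',ray(t,142,207,.035),'dish',ray(t,321,138,.035),'jar',ray(t,236,140,.06))
go(.4465,.113,.15,2.977)
print(*[T(*p,.055,100,175) for p in [(105,68),(398,75),(365,475)]], T(60,438,0.055,100,175))
E
```

```text
tin [0.5675 0.4753 0.035 ] dish [0.729  0.0611 0.035 ] jar [0.7181 0.2568 0.06  ]
shift x -0.3490 y -0.3490 z 0.0846 turn -17.09 deg
[0.5998 0.5072 0.055 ] [0.5947 0.3404 0.055 ] [0.3673 0.355  0.055 ] [0.3892 0.5258 0.055 ]
```

View pics/bas_t.png

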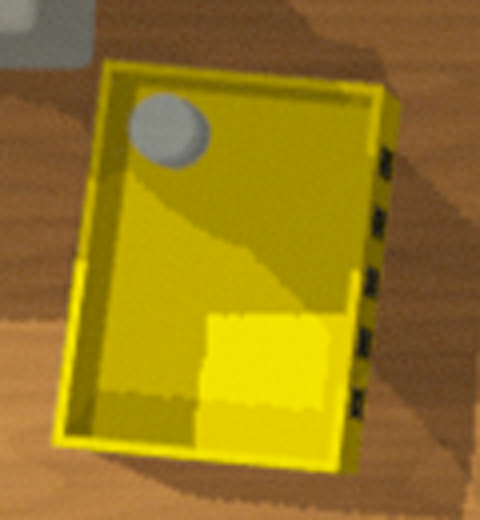

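Call:
{"name": "arm_command", "arguments": {"motion": [[[-0.03,-0.03,0.007],-2,-1],[[-0.065,-0.065,0.017],-5,-1],[[-0.1,-0.1,0.024],-7,-1],[[-0.135,-0.135,0.033],-9,-1],[[-0.17,-0.17,0.041],-11,-1],[[-0.205,-0.205,0.05],-13,-1],[[-0.24,-0.24,0.058],-15,-1],[[-0.275,-0.275,0.067],-17.1,-1],[[-0.31,-0.31,0.075],-17.1,-1],[[-0.335,-0.335,0.085],-17.1,-1],[[-0.349,-0.349,0.085],-17.1,-1],[[-0.349,-0.349,0.085],-17.1,-1],[[-0.349,-0.349,0.085],-17.1,-1]]}}

```text
t: 1.4
eef_pos: [0.4465, 0.114, 0.1504]
eef_rot: [3.141, -0.0, 2.977]
ft_force: [-0.6, 0.4, 0.1]
width: 0.0883
```

```bash
python3 - <<'E'
from m import *
print(telemetry.get_state()['eef_rot'],telemetry.get_state()['joint_pos'])
go(.4465,.113,.027,2.977)
c=cap('top','t1.png'); print(*[T(*p,.055,100,175) for p in [(105,62),(388,85),(340,470),(55,445)]])
E
```

```text
[ 3.1413 -0.0003  2.9768] [-0.3919  0.3461  0.053   2.0976 -0.0286  0.6986  1.0859]
shift x -0.0001 y -0.0009 z 0.1234 turn -0.01 deg
[0.6033 0.5074 0.055 ] [0.589 0.346 0.055] [0.3702 0.369  0.055 ] [0.3853 0.5285 0.055 ]
```

View pics/t1.png

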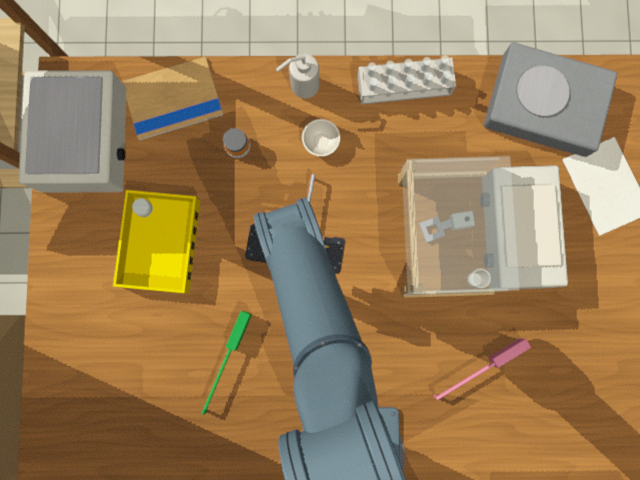

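The tool now stands above the black rod, and the scene is unchanged. The basket centre is about (0.487, 0.438), yaw −0.10. Next I descend and grip the handle.

Call:
{"name": "arm_command", "arguments": {"motion": [[[0,-0.001,0.025],0,-1],[[0,-0.001,0.05],0,-1],[[0,-0.001,0.075],0,-1],[[0,-0.001,0.1],0,-1],[[0,-0.001,0.115],0,-1],[[0,-0.001,0.123],0,-1],[[0,-0.001,0.123],0,-1],[[0,-0.001,0.123],0,1],[[0,-0.001,0.123],0,1],[[0,-0.001,0.123],0,1],[[0,-0.001,0.123],0,1],[[0,-0.001,0.123],0,1],[[0,-0.001,0.123],0,1],[[0,-0.001,0.123],0,1]], "squeeze": 50}}

```text
t: 2.85
eef_pos: [0.4465, 0.1125, 0.0275]
eef_rot: [3.142, 0.0, 2.977]
ft_force: [0.1, -0.4, 0.5]
width: 0.0344
```

Call:
{"name": "arm_command", "arguments": {"motion": [[[0,0,0],0,1],[[0,0,0],0,1],[[0,0,0],0,1],[[0,0,0],0,1]]}}

```text
t: 3.25
eef_pos: [0.4466, 0.1126, 0.0274]
eef_rot: [3.141, 0.0, 2.977]
ft_force: [0.1, 1.0, 1.3]
width: 0.0238
```

```bash
python3 - <<'E'
from h import *
go(.515,.11,.1075,1.571-.0)
E
```

```text
shift x -0.0680 y 0.0086 z -0.0801 turn 80.58 deg
```

Call:
{"name": "arm_command", "arguments": {"motion": [[[0,0,-0.02],0,1],[[0,0,-0.04],0,1],[[0,0,-0.06],0,1],[[0,0,-0.08],0,1],[[-0.005,0.001,-0.08],6,1],[[-0.011,0.002,-0.08],13,1],[[-0.017,0.002,-0.08],20,1],[[-0.023,0.003,-0.08],27,1],[[-0.029,0.004,-0.08],34,1],[[-0.035,0.004,-0.08],41,1],[[-0.041,0.005,-0.08],48,1],[[-0.047,0.006,-0.08],55,1],[[-0.053,0.007,-0.08],62,1],[[-0.06,0.008,-0.08],69,1],[[-0.065,0.0085,-0.08],75,1],[[-0.068,0.0085,-0.08],80.6,1],[[-0.068,0.0085,-0.08],80.6,1],[[-0.068,0.0085,-0.08],80.6,1]]}}

```text
t: 5.05
eef_pos: [0.5146, 0.1098, 0.1072]
eef_rot: [-3.141, 0.0, 1.573]
ft_force: [0.6, -0.3, -1.1]
width: 0.0234
```

```bash
python3 - <<'E'
from h import *
c=cap('scene','s2.png');c=cap('top','t2.png')
go(.515,.11,.0525,1.571)
go(.515,-.003,.0525,1.571)
E
```

```text
shift x 0.0002 y 0.0004 z 0.0548 turn 0.09 deg
shift x -0.1128 y 0.0002 z 0.0548 turn 0.09 deg
```

View pics/s2.png

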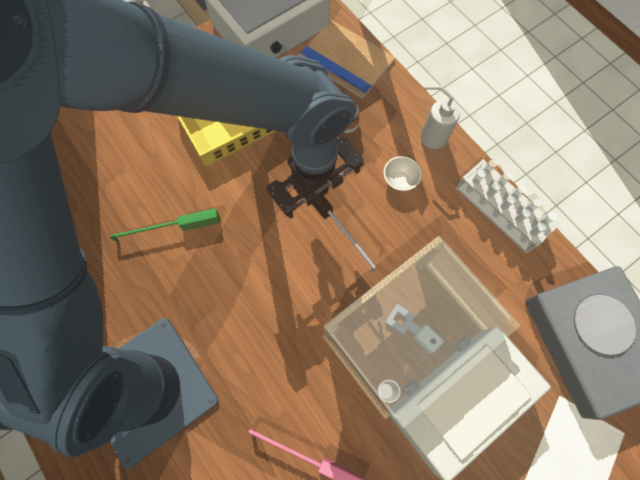

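View pics/t2.png

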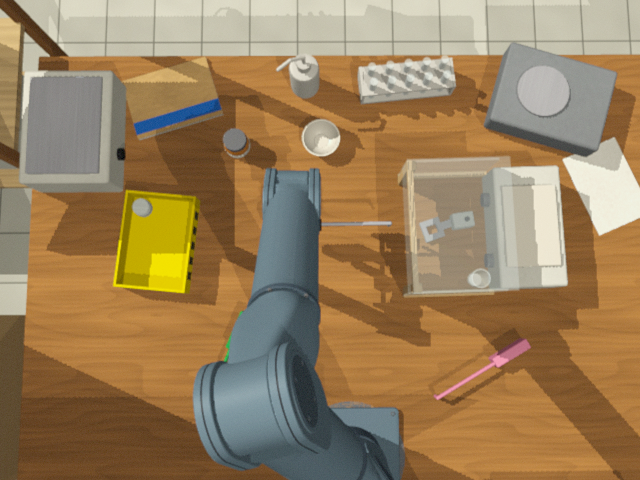

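The rod is held along −y. The bar end is at (391,223) in the top view and about (374,268) in the scene view. I'll triangulate it.

```bash
python3 - <<'E'
from m import *
t2=dict(t);t2['img']=cv2.imread('pics/t2.png')[:,:,::-1];s2=dict(s);s2['img']=cv2.imread('pics/s2.png')[:,:,::-1]
crop(t2,310,200,410,250,6,'tt.png');crop(s2,310,200,400,280,6,'ss.png')
for z in(.105,.11,.118,.125): print(z,ray(t2,391,223.3,z)[:2],ray(s2,375,269,z)[:2])
E
```

```text
0.105 [ 0.5155 -0.091 ] [ 0.5176 -0.0918]
0.11 [ 0.5148 -0.0904] [ 0.5163 -0.0925]
0.118 [ 0.5136 -0.0895] [ 0.5143 -0.0935]
0.125 [ 0.5126 -0.0887] [ 0.5126 -0.0944]
```

View pics/tt.png

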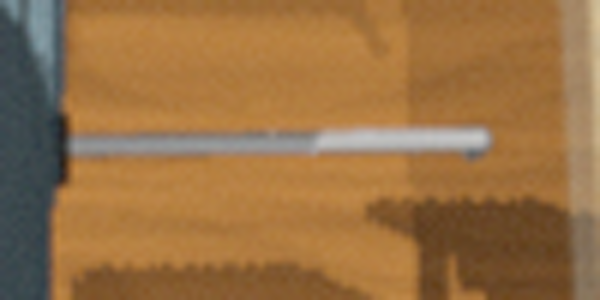

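View pics/ss.png

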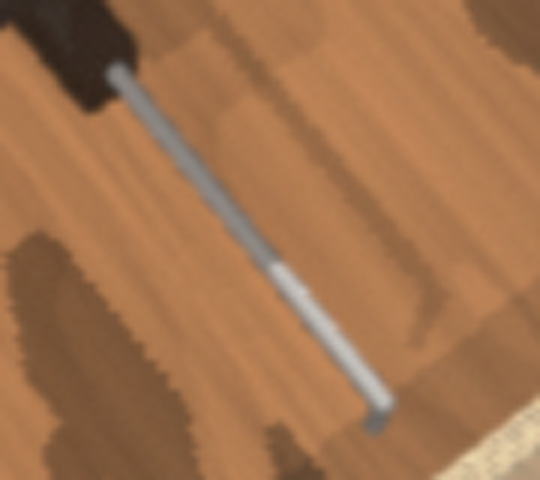

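Call:
{"name": "arm_command", "arguments": {"motion": [[[0,0,0.02],0,1],[[0,0,0.04],0,1],[[0,0,0.055],0,1],[[-0.015,0,0.055],0,1],[[-0.035,0,0.055],0,1],[[-0.055,0,0.055],0,1],[[-0.075,0,0.055],0,1],[[-0.09,0,0.055],0,1],[[-0.102,0,0.055],0,1],[[-0.11,0,0.055],0,1],[[-0.11,0,0.055],0,1],[[-0.11,0,0.055],0,1]]}}

```text
t: 6.35
eef_pos: [0.5151, 0.0002, 0.0525]
eef_rot: [3.141, -0.0, 1.571]
ft_force: [-0.1, 0.2, -1.6]
width: 0.0234
```

```bash
python3 - <<'E'
from h import *
c=cap('scene');crop(c,330,250,450,360,6,'s3.png');c=cap('top');crop(c,390,170,490,260,6,'t3.png')
go(.515,-.0,.0285,1.571)
E
```

```text
shift x -0.0008 y 0.0000 z 0.0239 turn 0.06 deg
```

View pics/s3.png

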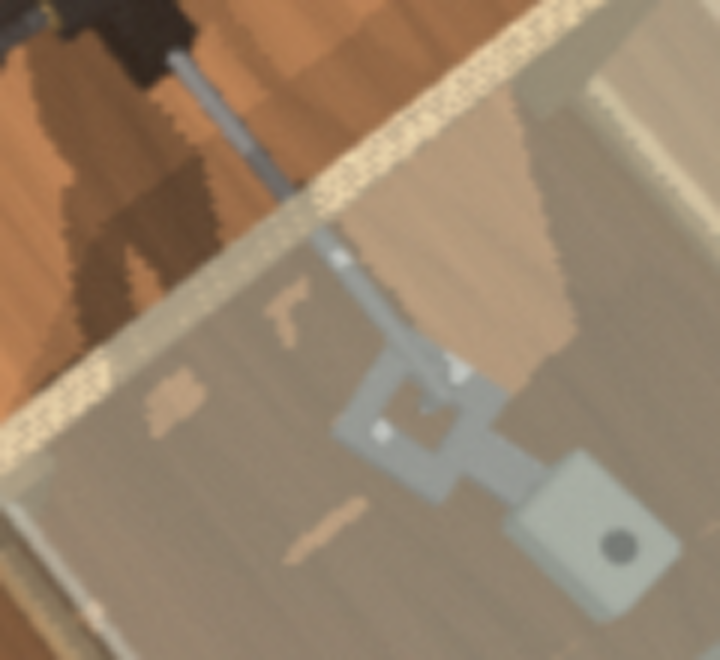

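View pics/t3.png

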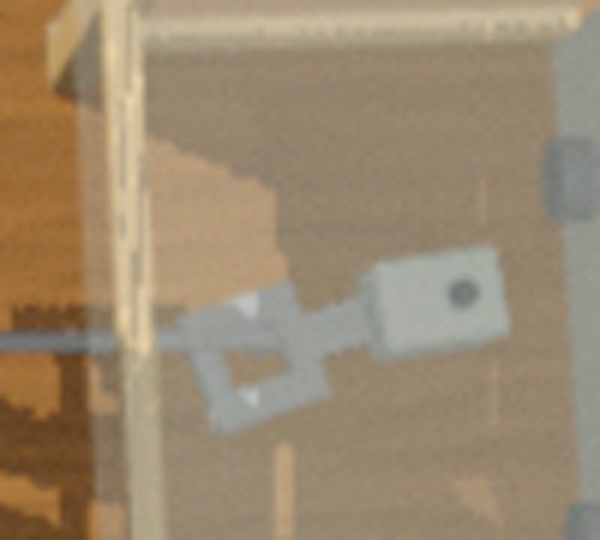

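```bash
python3 - <<'E'
from m import *
f=lambda x,y,z:T(x,y,z,330,250,6,s); g=lambda x,y,z:T(x,y,z,390,170,6,t)
print('bar end S',f(450,395,.06)[:2],'leg bottom S',f(425,410,.027)[:2]); print('slot S',[f(*p,.013)[:2] for p in [(380,425),(435,450),(460,400)]])
print('bar end T',g(288,333,.061)[:2])
for n,X in [('leg bottom',(.515,-.197,.025)),('slot',(.515,-.197,.013))]:
    for c,x0,y0 in((s,330,250),(t,390,170)): 
        u,v=px(c,X); print(n,(u+.5-x0)*6,(v+.5-y0)*6)
E
```

```text
bar end S [ 0.5166 -0.1994] leg bottom S [ 0.5138 -0.1978]
slot S [array([ 0.5005, -0.1922]), array([ 0.5107, -0.2108]), array([ 0.5294, -0.2023])]
bar end T [ 0.5172 -0.2017]
leg bottom 425.7795804816981 407.50770140051975
leg bottom 259.0904020862075 352.35262055173786
slot 420.2534634370843 412.37293117242916
slot 253.58122215023025 356.5726758793895
```

Leg and slot coincide within about 2 mm, with clearances of 6–8 mm, so I lower it.

Call:
{"name": "arm_command", "arguments": {"motion": [[[0,0,0.006],0,1],[[0,0,0.012],0,1],[[0,0,0.017],0,1],[[0,0,0.021],0,1],[[0,0,0.0235],0,1],[[0,0,0.0235],0,1]]}}

```text
t: 7.05
eef_pos: [0.5147, -0.0003, 0.0285]
eef_rot: [-3.141, 0.0, 1.571]
ft_force: [0.0, -0.4, -1.3]
width: 0.0232
```

```bash
python3 - <<'E'
from h import *
c=cap('scene');crop(c,330,250,450,360,6,'s4.png')
E
```

```text
(no output)
```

View pics/s4.png

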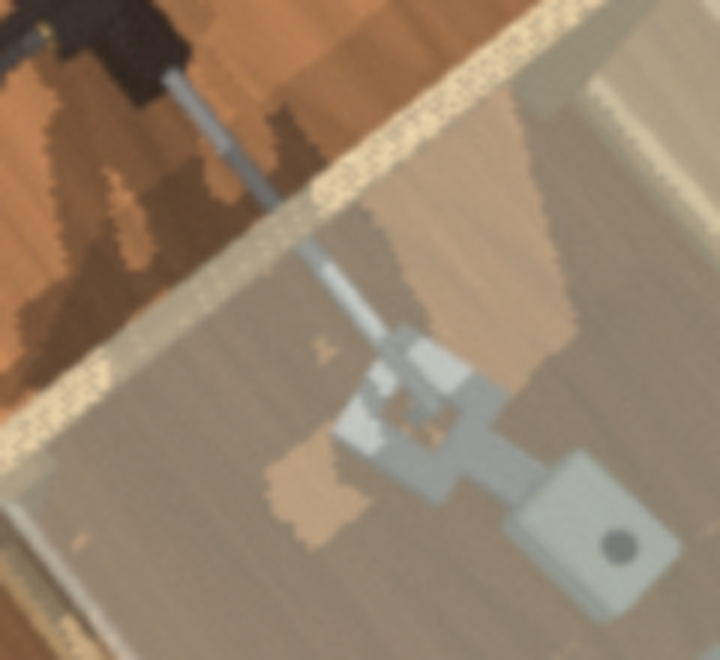

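The leg has gone down into the slot, with no contact force. Now I pull slowly.

Call:
{"name": "arm_command", "arguments": {"motion": [[[0.003,0,0],0,1],[[0.006,0,0],0,1],[[0.01,0,0],0,1],[[0.015,0,0],0,1],[[0.02,0,0],0,1],[[0.026,0,0],0,1],[[0.032,0,0],0,1],[[0.038,0,0],0,1],[[0.044,0,0],0,1],[[0.05,0,0],0,1],[[0.056,0,0],0,1],[[0.062,0,0],0,1],[[0.068,0,0],0,1],[[0.074,0,0],0,1],[[0.08,0,0],0,1],[[0.086,0,0],0,1],[[0.092,0,0],0,1],[[0.098,0,0],0,1],[[0.1,0,0],0,1],[[0.1,0,0],0,1]]}}

```text
t: 9.1
eef_pos: [0.515, 0.1006, 0.0289]
eef_rot: [-3.142, -0.001, 1.571]
ft_force: [1.2, 0.2, -1.2]
width: 0.0233
```

```bash
python3 - <<'E'
from h import *
c=cap('scene');crop(c,310,210,460,350,5,'s5.png')
E
```

```text
(no output)
```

View pics/s5.png

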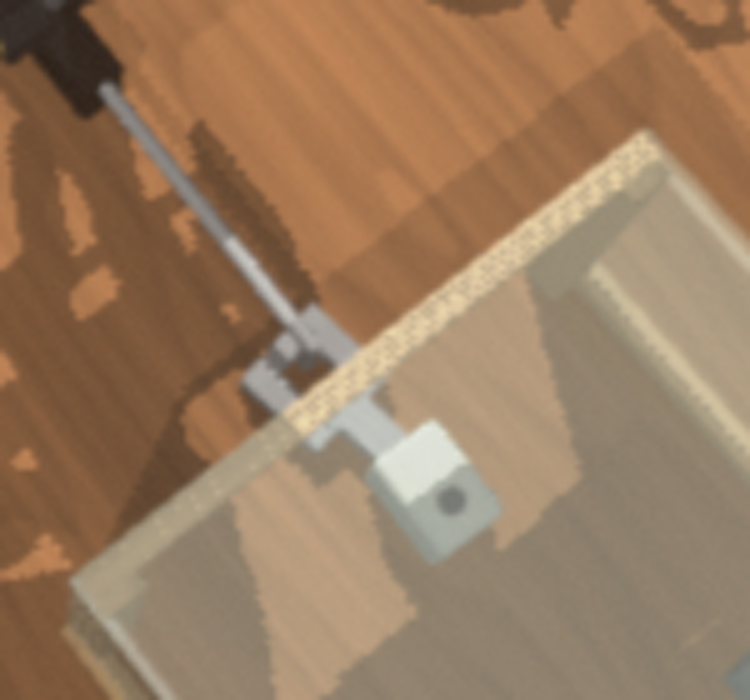

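Call:
{"name": "arm_command", "arguments": {"motion": [[[0.004,0,0],0,1],[[0.012,0,0],0,1],[[0.02,0,0],0,1],[[0.028,0,0],0,1],[[0.036,0,0],0,1],[[0.044,0,0],0,1],[[0.052,0,0],0,1],[[0.06,0,0],0,1],[[0.068,0,0],0,1],[[0.076,0,0],0,1],[[0.084,0,0],0,1],[[0.092,0,0],0,1],[[0.1,0,0],0,1],[[0.108,0,0],0,1],[[0.116,0,0],0,1],[[0.124,0,0],0,1],[[0.132,0,0],0,1],[[0.14,0,0],0,1],[[0.145,0,0],0,1],[[0.145,0,0],0,1]]}}

```text
t: 11.15
eef_pos: [0.5149, 0.2462, 0.0289]
eef_rot: [3.141, -0.001, 1.572]
ft_force: [-0.9, -0.1, -0.8]
width: 0.0235
```

```bash
python3 - <<'E'
from h import *
c=cap('scene','s6.png');cap('top','t6.png')
E
```

```text
(no output)
```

View pics/s6.png

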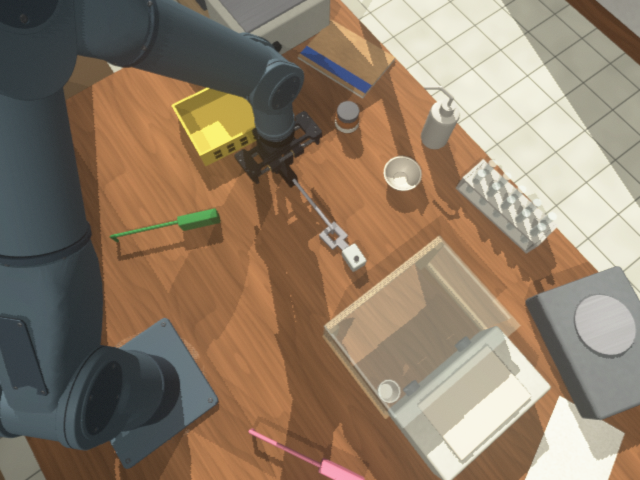

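View pics/t6.png

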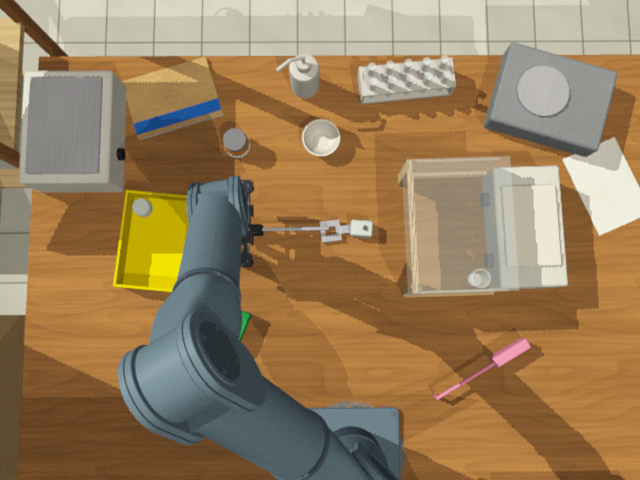

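The bracket lies fully out, boss at top (361,229), with the guard face at about (408,·). Now I unload the hook and lift it out.

Call:
{"name": "arm_command", "arguments": {"motion": [[[-0.003,0,0],0,1],[[-0.006,0,0],0,1],[[-0.007,0,0],0,1],[[-0.007,0,-0.006],0,1],[[-0.007,0,-0.013],0,1],[[-0.007,0,-0.02],0,1],[[-0.007,0,-0.03],0,1],[[-0.007,0,-0.045],0,1],[[-0.007,0,-0.06],0,1],[[-0.007,0,-0.06],0,1]]}}

```text
t: 12.25
eef_pos: [0.5167, 0.2385, 0.0916]
eef_rot: [3.138, -0.002, 1.571]
ft_force: [0.6, 0.5, -1.2]
width: 0.0234
```

```bash
python3 - <<'E'
from h import *
c=cap('scene');crop(c,240,130,400,290,4,'s7.png')
t=cap('top');print('green',ray(t,244,316,.04),ray(t,232,346,.04),ray(t,248,314,.04))
go(.46,.2,.0885,3.1416)
E
```

```text
green [0.31603164 0.2375961  0.04      ] [0.24952649 0.26391327 0.04      ] [0.32043658 0.22862136 0.04      ]
shift x -0.0381 y -0.0553 z 0.0011 turn -90.00 deg
```

View pics/s7.png

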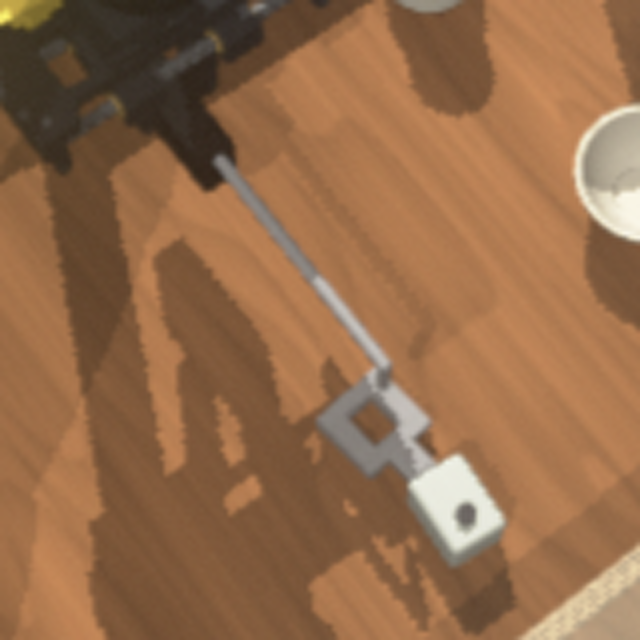

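The hook is clear. I swing the rod away and set it down at about (0.46, 0.20), pointing along +x.

Call:
{"name": "arm_command", "arguments": {"motion": [[[-0.003,-0.004,0],-6,1],[[-0.006,-0.008,0],-12,1],[[-0.009,-0.012,0],-18,1],[[-0.012,-0.016,0],-24,1],[[-0.015,-0.02,0],-30,1],[[-0.018,-0.024,0],-37,1],[[-0.021,-0.028,0],-44,1],[[-0.024,-0.032,0],-51,1],[[-0.027,-0.036,0],-58,1],[[-0.03,-0.04,0],-65,1],[[-0.033,-0.045,0],-72,1],[[-0.036,-0.05,0],-79,1],[[-0.038,-0.054,0],-85,1],[[-0.038,-0.055,0],-90,1],[[-0.038,-0.055,0.015],-90,1],[[-0.038,-0.055,0.03],-90,1],[[-0.038,-0.055,0.043],-90,1],[[-0.038,-0.055,0.052],-90,1],[[-0.038,-0.055,0.055],-90,1],[[-0.038,-0.055,0.055],-90,1]]}}

```text
t: 14.35
eef_pos: [0.4598, 0.1997, 0.0335]
eef_rot: [-3.141, -0.001, 3.141]
ft_force: [-0.6, -1.1, -0.8]
width: 0.0235
```

Call:
{"name": "arm_command", "arguments": {"motion": [[[0,0,0.003],0,1],[[0,0,0.005],0,1],[[0,0,0.006],0,1],[[0,0,0.006],0,1]]}}

```text
t: 14.75
eef_pos: [0.4601, 0.1999, 0.028]
eef_rot: [3.141, 0.0, 3.141]
ft_force: [-0.4, 0.5, -0.0]
width: 0.0232
```

Call:
{"name": "arm_command", "arguments": {"motion": [[[0,0,0],0,0.3],[[0,0,0],0,0],[[0,0,0],0,-0.5],[[0,0,0],0,-1],[[0,0,0],0,-1],[[0,0,0],0,-1],[[0,0,-0.02],0,-1],[[0,0,-0.05],0,-1],[[0,0,-0.09],0,-1],[[0,0,-0.13],0,-1],[[0.03,0,-0.15],0,-1],[[0.07,0,-0.15],0,-1],[[0.1,0.0,-0.15],0,-1],[[0.1,0.0,-0.15],0,-1]]}}

```text
t: 16.15
eef_pos: [0.3562, 0.1993, 0.1778]
eef_rot: [-3.141, -0.002, -3.139]
ft_force: [0.2, 0.5, -0.5]
width: 0.0881
```

```bash
python3 - <<'E'
from h import *
c=cap('scene','s8.png');crop(c,300,180,400,280,6,'s8c.png')
t=cap('top','t8.png');crop(t,300,190,400,270,6,'t8c.png')
E
```

```text
(no output)
```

View pics/s8.png

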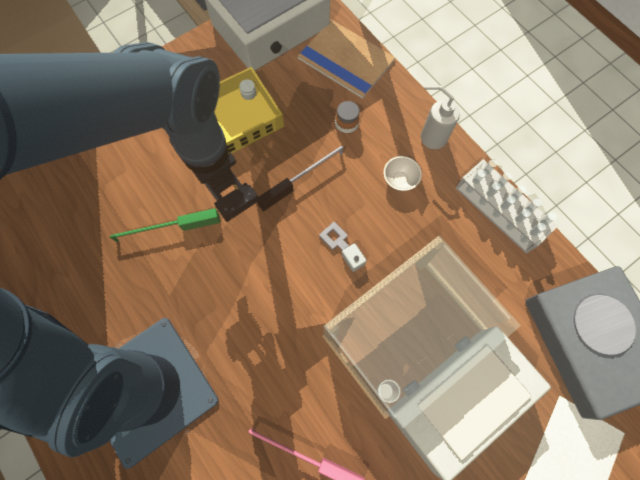

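View pics/s8c.png

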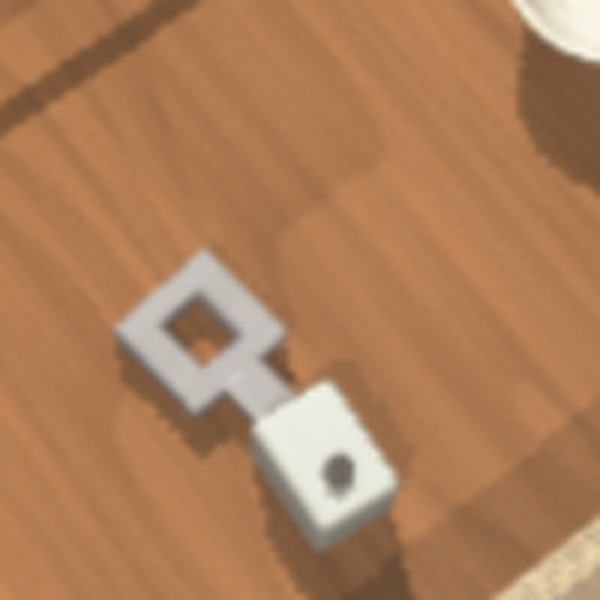

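View pics/t8c.png

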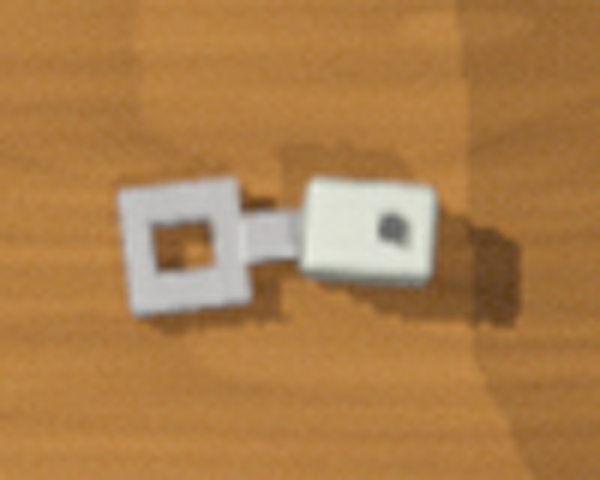

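The rod stands on the bench, handle at scene (275,195). The bracket boss top is at crop corners (310,178), (437,185), (432,277), (302,272) in the top view.

```bash
python3 - <<'E'
from m import *
A=np.array([T(*p,.034,300,190,6,t)[:2] for p in [(310,178),(437,185),(432,274),(302,270)]])
B=np.array([T(*p,.034,300,180,6,s)[:2] for p in [(252,430),(328,380),(400,480),(320,532)]])
print(A,A.mean(0));print(B,B.mean(0))
a=(A[1]+A[2]-A[0]-A[3]); print('axis+x',np.arctan2(a[1],a[0]))
b=(B[2]+B[3]-B[0]-B[1]); print(np.arctan2(b[1],b[0]))
L=np.array([T(*p,.013,300,190,6,t)[:2] for p in [(118,187),(238,178),(252,303),(132,315)]]);print('slot',L.mean(0))
go(*(A.mean(0)+B.mean(0))/2,.178,1.571-.0)
E
```

```text
[[ 0.5359 -0.0074]
 [ 0.5329 -0.0563]
 [ 0.4984 -0.0538]
 [ 0.5002 -0.0039]] [ 0.5169 -0.0304]
[[ 0.5008 -0.0068]
 [ 0.5352 -0.0081]
 [ 0.533  -0.0543]
 [ 0.4973 -0.0525]] [ 0.5166 -0.0304]
axis+x -1.6206144735907293
-1.6326912430130731
slot [0.5128 0.0406]
shift x -0.1565 y -0.2305 z 0.0002 turn 90.02 deg
```

Call:
{"name": "arm_command", "arguments": {"motion": [[[-0.012,-0.017,0],7,-1],[[-0.024,-0.034,0],14,-1],[[-0.036,-0.051,0],21,-1],[[-0.048,-0.07,0],28,-1],[[-0.06,-0.09,0],35,-1],[[-0.073,-0.11,0],42,-1],[[-0.086,-0.13,0],49,-1],[[-0.1,-0.15,0],56,-1],[[-0.115,-0.17,0],63,-1],[[-0.128,-0.19,0],70,-1],[[-0.14,-0.205,0],77,-1],[[-0.15,-0.22,0],84,-1],[[-0.158,-0.23,0],90,-1],[[-0.158,-0.23,0],93.2,-1],[[-0.158,-0.23,0],93.2,-1],[[-0.158,-0.23,0],93.2,-1]]}}

```text
t: 17.85
eef_pos: [0.5184, -0.0305, 0.1777]
eef_rot: [3.142, 0.001, 1.516]
ft_force: [0.1, -0.1, 0.6]
width: 0.0885
```

```bash
python3 - <<'E'
from h import *
go(.517,-.03,.028,1.516)
E
```

```text
shift x 0.0004 y -0.0015 z 0.1497 turn 0.01 deg
```

Call:
{"name": "arm_command", "arguments": {"motion": [[[0,-0.0015,0.03],0,-1],[[0,-0.0015,0.06],0,-1],[[0,-0.0015,0.09],0,-1],[[0,-0.0015,0.115],0,-1],[[0,-0.0015,0.135],0,-1],[[0,-0.0015,0.146],0,-1],[[0,-0.0015,0.15],0,-1],[[0,-0.0015,0.15],0,-1],[[0,-0.0015,0.15],0,1],[[0,-0.0015,0.15],0,1],[[0,-0.0015,0.15],0,1],[[0,-0.0015,0.15],0,1],[[0,-0.0015,0.15],0,1],[[0,-0.0015,0.15],0,1],[[0,-0.0015,0.15],0,1],[[0,-0.0015,0.15],0,1],[[0,-0.0015,0.15],0,1],[[0,-0.0015,0.15],0,1]], "squeeze": 50}}

```text
t: 19.65
eef_pos: [0.5169, -0.0301, 0.0281]
eef_rot: [3.141, 0.0, 1.515]
ft_force: [1.2, -0.2, 0.9]
width: 0.0341
```

Call:
{"name": "arm_command", "arguments": {"motion": [[[0,0,-0.008],0,1],[[0,0,-0.02],0,1],[[0,0,-0.035],0,1],[[0,0,-0.055],0,1],[[0,0,-0.075],0,1],[[0,0,-0.095],0,1],[[0,0,-0.11],0,1],[[0,0,-0.12],0,1],[[0,0,-0.12],0,1]]}}

```text
t: 20.55
eef_pos: [0.5172, -0.0301, 0.1497]
eef_rot: [3.139, -0.001, 1.515]
ft_force: [-0.7, -0.9, -2.3]
width: 0.0344
```

```bash
python3 - <<'E'
from h import *
c=cap('scene');crop(c,250,130,410,290,4,'s9.png')
go(.5004,.4216,.148,3.04)
E
```

```text
shift x 0.4500 y -0.0415 z 0.0006 turn -87.39 deg
```

View pics/s9.png

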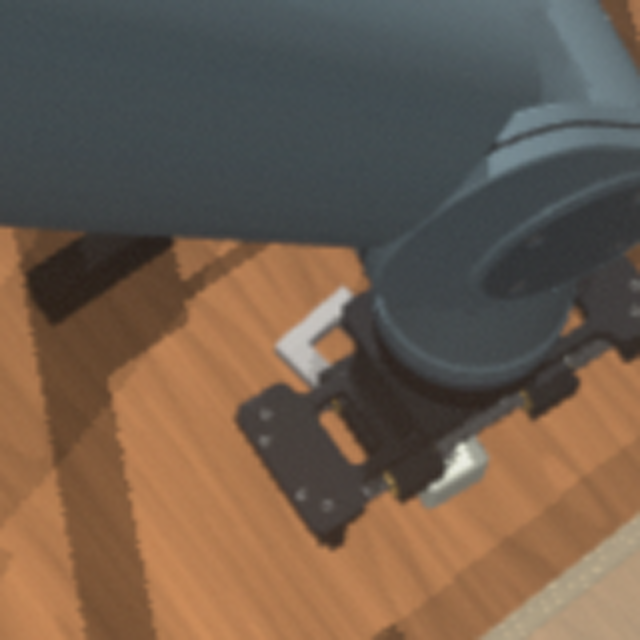

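The bracket is held (about 2.3 N) and level. I carry it over to the basket.

Call:
{"name": "arm_command", "arguments": {"motion": [[[0.01,-0.001,0],-2,1],[[0.03,-0.003,0],-6,1],[[0.055,-0.005,0],-11,1],[[0.08,-0.007,0],-16,1],[[0.105,-0.01,0],-21,1],[[0.13,-0.012,0],-26,1],[[0.155,-0.014,0],-31,1],[[0.18,-0.016,0],-36,1],[[0.205,-0.019,0],-41,1],[[0.23,-0.021,0],-46,1],[[0.255,-0.023,0],-51,1],[[0.28,-0.026,0],-56,1],[[0.305,-0.028,0],-61,1],[[0.33,-0.03,0],-66,1],[[0.355,-0.033,0],-71,1],[[0.38,-0.035,0],-76,1],[[0.405,-0.037,0],-81,1],[[0.43,-0.039,0],-85,1],[[0.445,-0.041,0],-87.4,1],[[0.45,-0.0415,0],-87.4,1]]}}

```text
t: 22.6
eef_pos: [0.4991, 0.4239, 0.1476]
eef_rot: [3.141, -0.001, 3.044]
ft_force: [-0.2, 0.3, -2.7]
width: 0.0342
```

Call:
{"name": "arm_command", "arguments": {"motion": [[[0,0,0],0,1],[[0,0,0],0,1]]}}

```text
t: 22.8
eef_pos: [0.5007, 0.4199, 0.1477]
eef_rot: [-3.14, 0.0, 3.038]
ft_force: [0.4, 0.5, -3.5]
width: 0.0342
```

```bash
python3 - <<'E'
from h import *
c=cap('scene');crop(c,150,50,310,200,4,'s10.png');c=cap('top');crop(c,90,160,240,310,4,'t10.png')
go(.5004,.4216,.045,3.04)
E
```

```text
shift x 0.0006 y 0.0016 z 0.1029 turn -0.11 deg
```

View pics/s10.png

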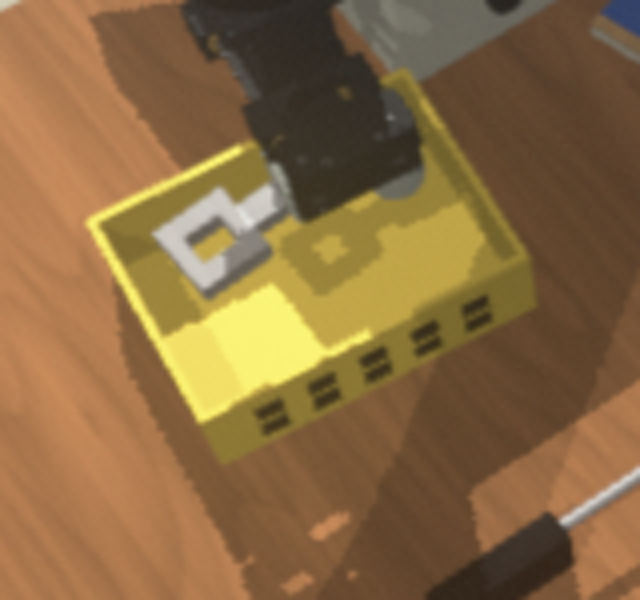

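View pics/t10.png

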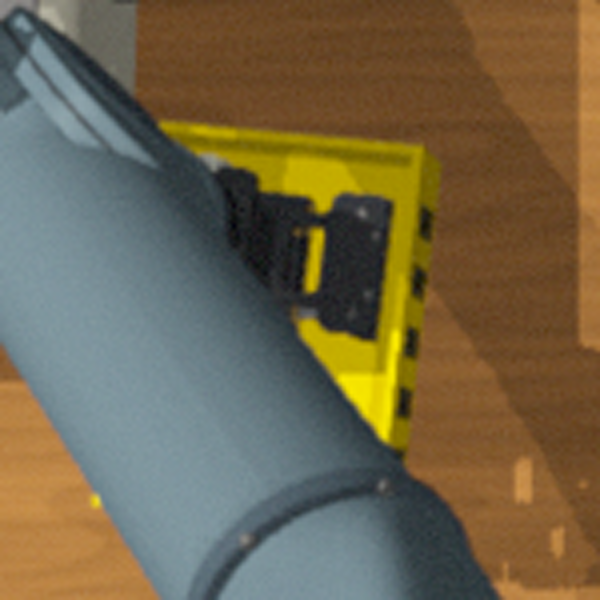

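The bracket hangs level over the basket, clear of the tin and the walls. I lower it.

Call:
{"name": "arm_command", "arguments": {"motion": [[[0,0.001,0.01],0,1],[[0,0.001,0.025],0,1],[[0,0.001,0.04],0,1],[[0,0.001,0.055],0,1],[[0,0.001,0.07],0,1],[[0,0.001,0.083],0,1],[[0,0.001,0.093],0,1],[[0,0.001,0.1],0,1],[[0,0.001,0.105],0,1],[[0,0.001,0.109],0,1],[[0,0.001,0.112],0,1],[[0,0.001,0.113],0,1],[[0,0.001,0.113],0,1]]}}

```text
t: 24.2
eef_pos: [0.5005, 0.4226, 0.0351]
eef_rot: [3.141, 0.0, 3.04]
ft_force: [0.2, 0.7, -3.2]
width: 0.0342
```

Call:
{"name": "arm_command", "arguments": {"motion": [[[0,0,0.001],0,1],[[0,0,0.002],0,1],[[0,0,0.002],0,1]]}}

```text
t: 24.5
eef_pos: [0.5008, 0.4227, 0.0333]
eef_rot: [3.141, 0.001, 3.04]
ft_force: [0.5, 0.7, -1.4]
width: 0.0341
```

Call:
{"name": "arm_command", "arguments": {"motion": [[[0,0,0.0005],0,0.2],[[0,0,0.0005],0,0],[[0,0,0.0005],0,-0.3],[[0,0,0.0005],0,-0.3],[[0,0,0.0005],0,-0.3],[[0,0,0.0005],0,-0.3],[[0,0,-0.01],0,-0.3],[[0,0,-0.03],0,-0.3],[[0,0,-0.06],0,-0.3],[[0,0,-0.1],0,-0.3],[[0,0,-0.14],0,-0.3],[[0.03,0,-0.17],0,-0.3],[[0.07,0,-0.2],0,-0.3],[[0.1,0,-0.2],0,-0.3],[[0.1,0,-0.2],0,-0.3]]}}

```text
t: 26.0
eef_pos: [0.3965, 0.4348, 0.235]
eef_rot: [3.139, -0.001, 3.046]
ft_force: [-0.2, 0.6, -0.1]
width: 0.0572
```

```bash
python3 - <<'E'
from h import *
c=cap('scene','s11.png');t=cap('top','t11.png');crop(c,150,50,310,200,4,'s11c.png')
E
```

```text
(no output)
```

View pics/s11.png

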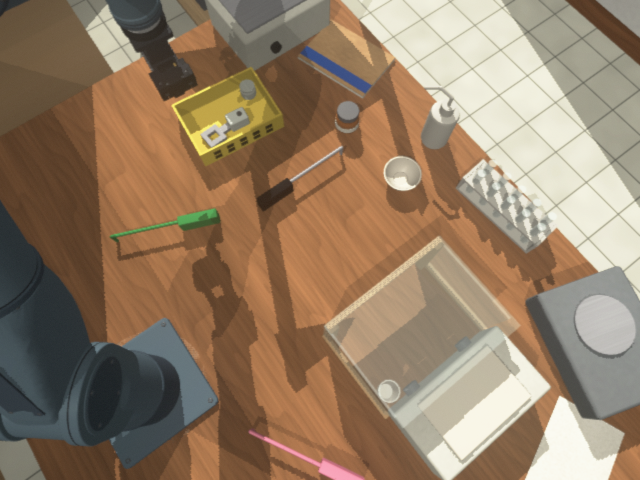

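View pics/s11c.png

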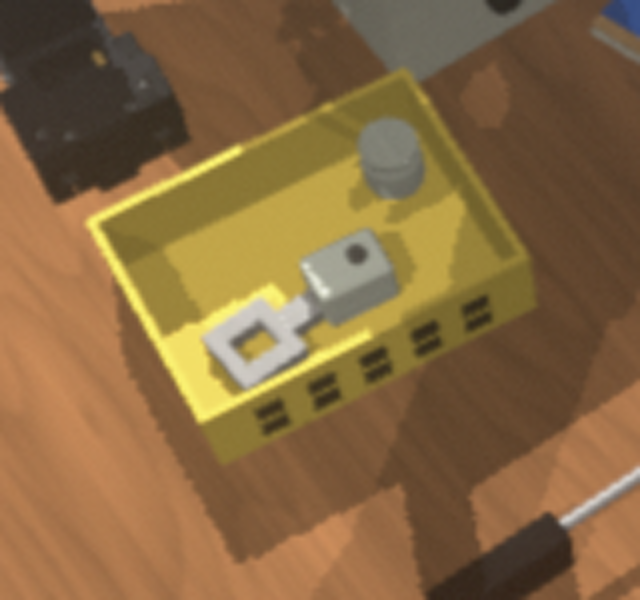

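View pics/t11.png

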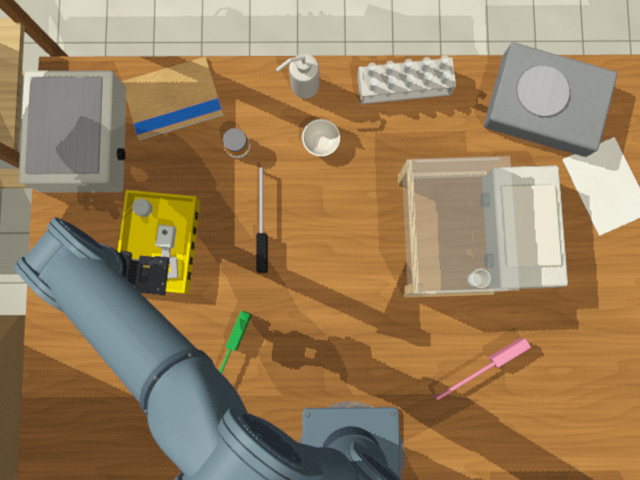

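Call:
{"name": "arm_command", "arguments": {"motion": [[[0,0,0],0,-0.3],[[0,0,0],0,-0.3],[[0,0,0],0,-0.3]]}}

```text
t: 26.4
eef_pos: [0.4018, 0.4321, 0.2325]
eef_rot: [-3.141, -0.0, 3.039]
ft_force: [0.5, -0.0, 0.4]
width: 0.0575
```

```bash
python3 - <<'E'
from m import *
A=np.array([T(*p,.039,150,50,4,s)[:2] for p in [(302,266),(368,230),(397,272),(333,308)]]).mean(0); d=A-[.487,.4377]
print('boss',A,'local',d@[.995,-.101],d@[.101,.995]); print('depth', cloud(imaging.capture('scene'))[115:119,237:241,2].mean())
print(ticket.sign_off())
E
```

```text
boss [0.5009 0.4159] local 0.016059111272906133 -0.020256609816459763
depth 0.03976081832479324
the job is handed in; nothing more can be done
None
```

The bracket is in the basket, and I handed the job in at about 26.5 s of the 64 s allowed; sign-off reports no verdict. I lowered the black rod's hook into the lug slot and drew the bracket about 0.24 m out from under the guard. I then stood the rod on the open bench at about (0.46, 0.20), picked the bracket up by its boss and lowered it onto the basket floor before letting go.

**Last checks:**
- **Bracket:** the final pictures show it lying flat in the basket. The boss middle is about +16 mm (x) and −20 mm (y) from the basket's middle. Its top is at about 40 mm, as expected for a boss resting on the basket floor.
- **Rod:** it stands on the bench, outside the guard and the basket.
- **Other objects:** the beaker, dish, jar and tin look unmoved in the pictures; I did not measure them.
- **Gripper:** it is clear of everything.

**One disagreement:** the gripper read 34 mm across the boss, where 36 mm was stated. The grip held without slipping.

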